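Switch on the wax-pen station

ROBOT

A 6-joint arm with a two-finger parallel gripper is mounted at the origin on the work surface. World frame = base frame: x ahead of the robot, y to its left, z up, the work surface at z = 0. Lengths are in m, angles in rad, forces in N, time in s.
With the tool pointing down it reaches from about 0.275 to 0.825 m from the base axis. Payload 5.2 kg.
Tool frame: the origin (TCP) lies midway between the tips of the shut fingers; the grasp point (between the pads) lies 19 mm behind it; z points along the fingers, y is the line along which they close (so a half turn about z gives the same grasp; the last joint's range is limited). The gripper opens to 93 mm and grips with 3 to 60 N. Pads are 15 mm wide; open, the fingers measure 128 mm over their backs; the gripper's body (75 mm by 188 mm) begins 65 mm behind the grasp point.
Start: joints at [1.111, 0.259, 1.535, -0, 1.348, -0.203], TCP at [0.14, 0.532, 0.219] pointing down, gripper open.
Joint ranges: [-3.14, 3.14], [-0.91, 2.08], [0.19, 2.58], [-1.22, 4.36], [0.22, 2.71], [-3.12, 3.12]. Speed limits (rad/s): [2.57, 2.57, 3.14, 3.14, 3.14, 3.14].

INTERFACE

Orientations are given as a unit quaternion [w, x, y, z].
In Python, from cell import r, snapshot, camera_params, ticket, nets gives the robot as it stands.
- The arm moves only by the tool apply_moves, never from a script. Its argument "moves" is a list of rows, each an object of numbers: "claw": the finger opening in mm, from 0 to 93; "dx", "dy", "dz": the shift along the tool's x, y, z in units of 25 mm (1.0 is 25 mm); "spin": the turn about the tool's z in units of 5 degrees (1.0 is 5 degrees). A call has 1 to 20 rows; each row is the pose to reach, as a shift and turn from the pose commanded when the call began, along the tool's axes at that moment; what a row does not reach only later rows make up. A row lasts 1/12 s, in which the tool goes at most 41.7 mm and 7.16 degrees, less where a joint would pass 70% of its speed; a pose out of reach is approached as far as the arm can. A call with a gripper value outside its range is refused whole. The fingers move at their own pace and stop on an object; the grip force is fixed at half the most. Time passes only in rows, so rows that repeat a pose let the fingers close. It gives the time, the measured TCP pose, the force, the opening and the grip force at its end, in the units of the state.
- r.get_state(): the state, without advancing time (a new reading comes with each control period).
- snapshot(name): name is "scene" or "top"; returns the picture (384x512x3 uint8, blue, green, red); there is no depth.
- camera_params(name): a dict with "fx", "fy", "cx", "cy" (pixels), "cam_to_world" (4x4, takes a point from camera to world coordinates). Camera axes: x right, y down, z forward; pixel columns grow to the right and rows downward; lengths in m; the calibration is good to about 2 mm. A picture is of the moment at which its call begins. camera_params takes no time and is no camera call.
- ticket.job_done(): hands the job in; it is judged then, once.
Trained networks look in the newest picture that a camera, given by its name, has taken for a name from the list of things; names that differ only in an ending like _2 or _b are one class to them, and where a whole thing is asked for, a point or a joint stands for the part that bears it (a point fixed in the world has none). Each returns a list of dicts, best first, with "conf" (0 to 1); they miss things now and then, are a little off and sometimes report something else, mostly with a low value. They report only what shows in the picture. A call takes as long as a camera call.
- nets.spot_in(camera, name): "box" ([centre column, centre row, width, height] in pixels, round what is visible of it).
- nets.landmark_of(camera, name): "at" ([column, row] in pixels: a listed point, or the origin of a listed thing).
The state is a dict: "clock": time; "qpos": joint angles; "qd": joint speeds; "joint_efforts": joint torques, N m; "ee_pos": TCP position; "eef_rot": TCP orientation; "contact_force": force on the tool from outside, world axes, zero at the start; "ft_torque": the same for the moment, N m; "opening": opening from 0.0 (shut) to 1.0 (fully open); "grip_force": force on a finger pad.
Only numpy, scipy, OpenCV 4.12 (cv2) and the standard library are available. Lean on these libraries where they do the work, as an engineer would, in place of code of your own. Each camera call takes 0.05 s, during which the arm holds its last target. There are 200 camera calls.

TASK

With closed fingers, get the wax pen heating: first tip the red rocker on the dark mains switch box fully over to its white-striped end, then press the blue key on the grey wax-pen station fully down so that it stays in, and only then press the green key fully down and let it spring back. Leave the yellow key up, and do not move or lift any of the loose things on the bench.

Things in the scene. Friction and masses are not known exactly. Their poses are not given: they have to be found in the camera images.
- station: Wax-pen station: fixed light-grey case 180 x 230 x 60 mm (x, y, z) with a flat top; origin at the centre of its underside, z up. Its three keys stand in a row along its y at x = -45 mm, y = -60, 0 and +60 mm; which colour is in which place changes. A loose wax ring stands on the rear (+x) part of its top.
- switch_box: Mains switch box: fixed dark box 85 x 110 x 50 mm (x, y, z); origin at the centre of its underside, z up. A red rocker is set in the middle of its top and tips along the box's x; the white-striped (on) end is towards +x. Turned any way up to 90 degrees either side.
- rocker (a joint): Angle of the red rocker, about the switch box's y axis: 0 = off (striped end raised), 0.4 rad = fully on (striped end down, its face level). It has two flat halves, each 28 mm long and 30 mm wide, meeting in a shallow V at a pivot 54 mm above the bench; the tips of the halves are 28 mm from the pivot. Turning it takes about 3 N at the striped end; it stays where it is left.
- rocker_on_end (a point): Point on the upper face of the rocker's striped half, on the white stripe, 21 mm from the pivot: where to press. It moves with the rocker: at 59 mm above the bench when on, about 67 mm when off.
- key_blue (a joint): Blue key. Its cap is a 30 mm disc on a black collar 42 mm across and 8 mm high, standing on the station's flat top; the cap's top stands 19 mm above the station's top when up, 12 mm when fully down (travel 7 mm). Value 0 = up, 0.007 m = fully down. Pressing takes about 4 N; it latches, staying where it is left.
- key_blue_top (a point): Blue key. Centre of the cap's upper face (moves with the cap).
- key_yellow (a joint): Yellow key, the same as the blue one (latches). To be left up. Value 0 = up, 0.007 m = fully down.
- key_yellow_top (a point): Yellow key. Centre of the cap's upper face (moves with the cap).
- key_green (a joint): Green key. Its cap is a 30 mm disc on a black collar 42 mm across and 8 mm high, standing on the station's flat top; the cap's top stands 19 mm above the station's top when up, 12 mm when fully down (travel 7 mm). Value 0 = up, 0.007 m = fully down. Sprung: 1.5 N to start, 5 N fully down; springs back up when released.
- key_green_top (a point): Green key. Centre of the cap's upper face (moves with the cap).
- wax_ring_mid (a point): Loose teal wax ring blank, 34 mm across, 14 mm high, standing on the station's top; point at its centre. Leave alone.
- jar_mid (a point): Loose amber glass jar with a steel lid, 52 mm across, 65 mm high; point on its axis half-way up. Leave alone.
- stone_box_mid (a point): Loose black open box, 60 x 90 x 35 mm; point at its centre. Leave alone.
- carver_grip (a point): Loose wax-wax carver, 170 mm long with a wooden handle, lying on the bench; point on its handle. Leave alone.

How it is judged:
By the outcome, as a careful person would: the job done as asked, in the order asked, and still so for the second after the job is handed in, with the robot touching nothing.
It also fails if it takes over 48 s, if anything falls off the work surface, if the arm or the gripper's body presses on something with over 40 N, if the wrist force passes 120 N, or if a joint passes its speed limit or range.

## Working session

There is one attempt and no reset: what is moved stays moved. The work goes in short steps, Python scripts to look and compute and a tool call to move; the robot and the scene stay as the last step left them, time stands still between calls to the robot, and variables do not carry over. Pictures are saved under pics/ and viewed, at most 10 in all, crops included, and the job is handed in when it is done.

Besides the shell and the picture viewer there is one more tool, called by a JSON object that holds its "method" and its "body", one argument or row to a line. apply_moves: Moves the arm, as the interface text tells. Its arguments: {"type":"object","properties":{"moves":{"type":"array","items":{"type":"object","properties":{"claw":{"type":"number"},"dx":{"type":"number"},"dy":{"type":"number"},"dz":{"type":"number"},"spin":{"type":"number"}}}}},"required":["moves"]}

```bash
mkdir -p pics
cat > h.py <<'E'
import numpy as np, cv2
from cell import r, snapshot, camera_params, ticket, nets
def ray(cam,px):
    p=camera_params(cam); T=np.array(p["cam_to_world"])
    d=T[:3,:3]@np.array([(px[0]-p["cx"])/p["fx"],(px[1]-p["cy"])/p["fy"],1.])
    return T[:3,3],d/np.linalg.norm(d)
def atz(cam,px,z):
    o,d=ray(cam,px); return o+d*(z-o[2])/d[2]
def tri(a,b):
    A=np.zeros((3,3));v=np.zeros(3)
    for o,d in (a,b):
        P=np.eye(3)-np.outer(d,d);A+=P;v+=P@o
    return np.linalg.solve(A,v)
E
python3 - <<'E'
from h import *
np.set_printoptions(precision=4,suppress=True)
ims=[snapshot(c) for c in("scene","top")]
cv2.imwrite("pics/a.png",ims[0]);cv2.imwrite("pics/b.png",ims[1])
for n in ["key_blue_top","key_green_top","key_yellow_top","rocker_on_end","switch_box","station","wax_ring_mid","jar_mid"]:
    L=[nets.landmark_of(c,n) for c in("scene","top")]
    print(n,[[(np.round(x["at"],1),round(x["conf"],2)) for x in l[:2]] for l in L])
    if L[0] and L[1]: print("  tri",tri(ray("scene",L[0][0]["at"]),ray("top",L[1][0]["at"])))
s=r.get_state();print(s["clock"],s["ee_pos"],s["eef_rot"],s["contact_force"])
for c in("scene","top"): print(np.array(camera_params(c)["cam_to_world"]))
E
```

```text
key_blue_top [[(array([161.9, 190.4]), 0.54)], [(array([314.7, 256.8]), 0.55)]]
  tri [ 0.4989 -0.126   0.0809]
key_green_top [[(array([132.1, 196. ]), 0.62)], [(array([346.9, 265.8]), 0.47)]]
  tri [ 0.4833 -0.1836  0.083 ]
key_yellow_top [[(array([ 97.4, 206.6]), 0.7)], [(array([376.4, 272.1]), 0.64)]]
  tri [ 0.4685 -0.2456  0.0727]
rocker_on_end [[(array([288.9, 165.7]), 0.73)], [(array([186.2, 220.1]), 0.62)]]
  tri [0.5694 0.1189 0.0839]
switch_box [[(array([290.3, 184.4]), 0.91)], [(array([183.6, 224.5]), 0.9)]]
  tri [ 0.5584  0.1385 -0.0037]
station [[(array([144.4, 240.5]), 0.94)], [(array([344.1, 238.6]), 0.8)]]
  tri [ 0.529  -0.1958 -0.0079]
wax_ring_mid [[(array([ 95.5, 257.3]), 0.83)], [(array([399.1, 219.8]), 0.79)]]
  tri [ 0.5688 -0.2876  0.0708]
jar_mid [[(array([172. , 329.7]), 0.97)], [(array([363.3, 129.4]), 0.72)]]
  tri [ 0.7479 -0.2248  0.0498]
0.9 [0.1397 0.532  0.2187] [-0.      0.128   0.9918  0.    ] [0.2375 0.5809 0.2464]
[[ 0.4984  0.7164 -0.4882  1.0309]
 [ 0.8669 -0.4078  0.2866 -0.2407]
 [ 0.0063 -0.5661 -0.8243  0.7838]
 [ 0.      0.      0.      1.    ]]
[[-0.0024 -0.9991  0.0425  0.5836]
 [-0.9999  0.0031  0.0162 -0.0219]
 [-0.0163 -0.0424 -0.999   0.9112]
 [ 0.      0.      0.      1.    ]]
```

Run:
```python
import cv2,numpy as np
a=cv2.imread("pics/a.png");b=cv2.imread("pics/b.png")
cv2.imwrite("pics/c.png",cv2.resize(b[150:330,130:430],None,fx=2.6,fy=2.6,interpolation=cv2.INTER_CUBIC))
```

```text
(no output)
```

View pics/a.png

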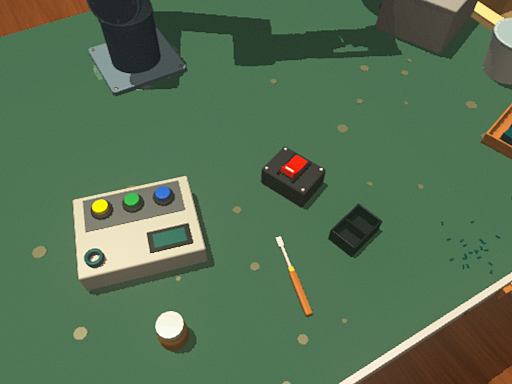

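View pics/c.png

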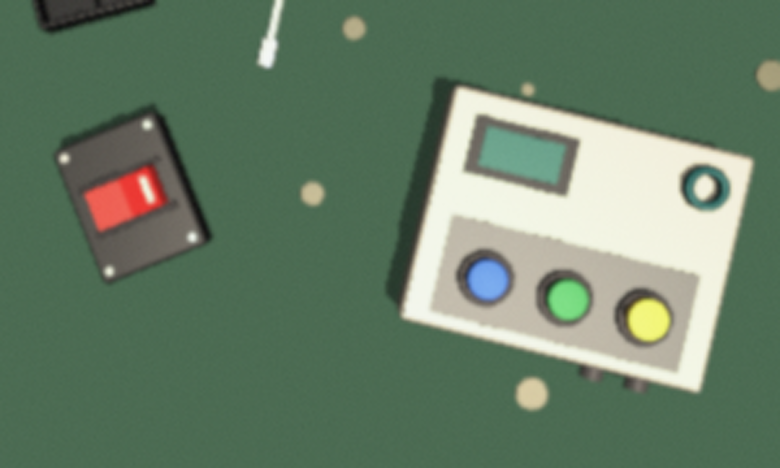

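The scene view shows the switch box with its red rocker at about (293,165), and the keys yellow, green and blue at (100,207), (132,200) and (163,193). The top crop shows the white stripe at its right end (top px ≈187,223), with blue, green and yellow at (318,258), (348,265) and (380,273). The space above all of these is clear.

Run:
```python
from h import *
np.set_printoptions(precision=4,suppress=True)
H={"blue":((100,130),80),"green":((45,75),80),"yellow":((22,35),100),"red":((0,8),120)}
P={}
for n,(h,smin) in H.items():
    c={}
    for cam,f in(("scene","pics/a.png"),("top","pics/b.png")):
        im=cv2.imread(f);m=cv2.inRange(cv2.cvtColor(im,cv2.COLOR_BGR2HSV),(h[0],smin,130),(h[1],255,255))
        lo,hi=((60,150),(320,230)) if cam=="scene" else ((150,180),(400,300))
        k=np.zeros_like(m);k[lo[1]:hi[1],lo[0]:hi[0]]=1;m*=k
        N,_,st,ce=cv2.connectedComponentsWithStats(m);i=1+np.argmax(st[1:,4]);c[cam]=ce[i];print(n,cam,ce[i],st[i])
    P[n]=c
    z=.079 if n!="red" else .06
    print("  tri",tri(ray("scene",c["scene"]),ray("top",c["top"])),"topz",atz("top",c["top"],z),"scz",atz("scene",c["scene"],z))
im=cv2.imread("pics/b.png")
# stripe
for cam,f,(x0,x1,y0,y1) in(("top","pics/b.png",(175,196,212,232)),("scene","pics/a.png",(278,306,152,180))):
    im=cv2.imread(f);sub=im[y0:y1,x0:x1].min(2);ys,xs=np.where(sub>sub.max()*.75);p=(xs.mean()+x0,ys.mean()+y0);print(cam,p,len(xs),sub.max(),atz(cam,p,.067))
    P[cam]=p
print("stripe tri",tri(ray("scene",P["scene"]),ray("top",P["top"])))
# box screw corners in top crop
q=[np.array(p)/2.6+[130,150] for p in((64,158),(147,125),(192,237),(109,271))]
w=np.array([atz("top",p,.05) for p in q])[:,:2];print(w,w.mean(0))
print("box x dir",np.degrees(np.arctan2(*((w[1]-w[0])+(w[2]-w[3]))[::-1])))
```

```text
blue scene [162.0455 192.013 ] [155 186  15  13 154]
blue top [317.3119 257.2574] [310 250  16  16 202]
  tri [ 0.4987 -0.129   0.0774] topz [ 0.4991 -0.1284  0.079 ] scz [ 0.4998 -0.1296  0.079 ]
green scene [131.  198.5] [124 193  15  12 148]
green top [348.1399 265.0518] [341 258  16  15 193]
  tri [ 0.4841 -0.187   0.078 ] topz [ 0.4844 -0.1863  0.079 ] scz [ 0.4846 -0.1876  0.079 ]
yellow scene [ 99.3977 205.5852] [ 92 199  16  14 176]
yellow top [379.0046 272.5799] [371 265  17  17 219]
  tri [ 0.4698 -0.2451  0.0777] topz [ 0.4703 -0.2442  0.079 ] scz [ 0.4705 -0.2457  0.079 ]
red scene [293.7896 165.3851] [280 155  28  23 309]
red top [177.0293 226.1824] [162 214  32  25 444]
  tri [0.5572 0.1411 0.0588] topz [0.5577 0.1418 0.06  ] scz [0.5576 0.1395 0.06  ]
top (np.float64(186.0), np.float64(222.375)) 24 216 [0.5652 0.123  0.067 ]
scene (np.float64(289.3333333333333), np.float64(168.83333333333334)) 12 239 [0.5654 0.1229 0.067 ]
stripe tri [0.5652 0.1231 0.0667]
[[0.5879 0.1883]
 [0.6128 0.1251]
 [0.5278 0.0906]
 [0.5023 0.1535]] [0.5577 0.1394]
box x dir -68.17784380985412
```

{"method": "apply_moves", "body": {
  "moves": [
    {"claw": 0, "dx": -20.64, "dy": -11.57, "dz": 3, "spin": 10.7},
    {"claw": 0, "dx": -20.64, "dy": -11.57, "dz": 3, "spin": 10.7},
    {"claw": 0, "dx": -20.64, "dy": -11.57, "dz": 3, "spin": 10.7},
    {"claw": 0, "dx": -20.64, "dy": -11.57, "dz": 3, "spin": 10.7},
    {"claw": 0, "dx": -20.64, "dy": -11.57, "dz": 3, "spin": 10.7},
    {"claw": 0, "dx": -20.64, "dy": -11.57, "dz": 3, "spin": 10.7},
    {"claw": 0, "dx": -20.64, "dy": -11.57, "dz": 3, "spin": 10.7},
    {"claw": 0, "dx": -20.64, "dy": -11.57, "dz": 3, "spin": 10.7},
    {"claw": 0, "dx": -20.64, "dy": -11.57, "dz": 3, "spin": 10.7},
    {"claw": 0, "dx": -20.64, "dy": -11.57, "dz": 3, "spin": 10.7},
    {"claw": 0, "dx": -20.64, "dy": -11.57, "dz": 3, "spin": 10.7},
    {"claw": 0, "dx": -20.64, "dy": -11.57, "dz": 3, "spin": 10.7},
    {"claw": 0, "dx": -20.64, "dy": -11.57, "dz": 3, "spin": 10.7},
    {"claw": 0, "dx": -20.64, "dy": -11.57, "dz": 3, "spin": 10.7},
    {"claw": 0, "dx": -20.64, "dy": -11.57, "dz": 3, "spin": 10.7},
    {"claw": 0, "dx": -20.64, "dy": -11.57, "dz": 3, "spin": 10.7},
    {"claw": 0, "dx": -20.64, "dy": -11.57, "dz": 3, "spin": 10.7},
    {"claw": 0, "dx": -20.64, "dy": -11.57, "dz": 3, "spin": 10.7},
    {"claw": 0, "dx": -20.64, "dy": -11.57, "dz": 3, "spin": 10.7},
    {"claw": 0, "dx": -20.64, "dy": -11.57, "dz": 3, "spin": 10.7}
  ]
}}

```text
clock: 2.57
ee_pos: [0.5644, 0.1226, 0.1441]
eef_rot: [0.0, 0.56, 0.829, 0.0]
contact_force: [-1.1, -0.5, 0.2]
opening: 0.008
grip_force: 0.0
```

{"method": "apply_moves", "body": {
  "moves": [
    {"claw": 0, "dz": 1.5},
    {"claw": 0, "dz": 2.6},
    {"claw": 0, "dz": 2.9},
    {"claw": 0, "dz": 3.0},
    {"claw": 0, "dz": 3.1},
    {"claw": 0, "dz": 3.2},
    {"claw": 0, "dz": 3.25},
    {"claw": 0, "dz": 3.3},
    {"claw": 0, "dz": 3.35},
    {"claw": 0, "dz": 3.4},
    {"claw": 0, "dz": 3.43},
    {"claw": 0, "dz": 3.43},
    {"claw": 0, "dz": 3.43}
  ]
}}

```text
$.moves[0]: bad value
```

{"method": "apply_moves", "body": {
  "moves": [
    {"claw": 0, "dx": 0, "dy": 0, "dz": 1.5, "spin": 0},
    {"claw": 0, "dx": 0, "dy": 0, "dz": 2.6, "spin": 0},
    {"claw": 0, "dx": 0, "dy": 0, "dz": 2.9, "spin": 0},
    {"claw": 0, "dx": 0, "dy": 0, "dz": 3.0, "spin": 0},
    {"claw": 0, "dx": 0, "dy": 0, "dz": 3.1, "spin": 0},
    {"claw": 0, "dx": 0, "dy": 0, "dz": 3.2, "spin": 0},
    {"claw": 0, "dx": 0, "dy": 0, "dz": 3.25, "spin": 0},
    {"claw": 0, "dx": 0, "dy": 0, "dz": 3.3, "spin": 0},
    {"claw": 0, "dx": 0, "dy": 0, "dz": 3.35, "spin": 0},
    {"claw": 0, "dx": 0, "dy": 0, "dz": 3.4, "spin": 0},
    {"claw": 0, "dx": 0, "dy": 0, "dz": 3.43, "spin": 0},
    {"claw": 0, "dx": 0, "dy": 0, "dz": 3.43, "spin": 0},
    {"claw": 0, "dx": 0, "dy": 0, "dz": 3.43, "spin": 0}
  ]
}}

```text
clock: 3.65
ee_pos: [0.5666, 0.1209, 0.0592]
eef_rot: [0.001, 0.561, 0.828, 0.001]
contact_force: [-0.5, -2.6, 8.2]
opening: 0.003
grip_force: 4.3
```

{"method": "apply_moves", "body": {
  "moves": [
    {"claw": 0, "dx": 0, "dy": 0, "dz": 0.05, "spin": 0},
    {"claw": 0, "dx": 0, "dy": 0, "dz": 0.1, "spin": 0},
    {"claw": 0, "dx": 0, "dy": 0, "dz": 0.1, "spin": 0}
  ]
}}

```text
clock: 3.9
ee_pos: [0.5667, 0.1209, 0.059]
eef_rot: [0.002, 0.561, 0.828, 0.001]
contact_force: [-6.0, -2.9, 25.6]
opening: 0.007
grip_force: 12.5
```

{"method": "apply_moves", "body": {
  "moves": [
    {"claw": 0, "dx": 0, "dy": 0, "dz": -1.5, "spin": 0},
    {"claw": 0, "dx": 0, "dy": 0, "dz": -3, "spin": 0},
    {"claw": 0, "dx": -8.29, "dy": -6.19, "dz": -3, "spin": 0},
    {"claw": 0, "dx": -8.29, "dy": -6.19, "dz": -3, "spin": 0},
    {"claw": 0, "dx": -8.29, "dy": -6.19, "dz": -3, "spin": 0},
    {"claw": 0, "dx": -8.29, "dy": -6.19, "dz": -3, "spin": 0},
    {"claw": 0, "dx": -8.29, "dy": -6.19, "dz": -3, "spin": 0},
    {"claw": 0, "dx": -8.29, "dy": -6.19, "dz": -3, "spin": 0},
    {"claw": 0, "dx": -8.29, "dy": -6.19, "dz": -3, "spin": 0},
    {"claw": 0, "dx": -8.29, "dy": -6.19, "dz": -3, "spin": 0},
    {"claw": 0, "dx": -8.29, "dy": -6.19, "dz": -3, "spin": 0},
    {"claw": 0, "dx": -8.29, "dy": -6.19, "dz": -3, "spin": 0}
  ]
}}

```text
clock: 4.9
ee_pos: [0.4987, -0.1272, 0.1301]
eef_rot: [-0.0, 0.56, 0.828, 0.0]
contact_force: [0.1, 0.4, -0.4]
opening: 0.007
grip_force: 0.0
```

Run:
```python
from h import *
a=snapshot("scene");b=snapshot("top")
f=lambda i:cv2.resize(i,(390,390),interpolation=cv2.INTER_CUBIC)
cv2.imwrite("pics/d.png",np.hstack([f(a[130:230,245:345]),f(b[170:270,130:230])]))
s=r.get_state();print(s["ee_pos"],s["contact_force"])
```

```text
[ 0.4988217  -0.1269217   0.13025456] [-1.05433159  1.03781457  0.15528519]
```

View pics/d.png

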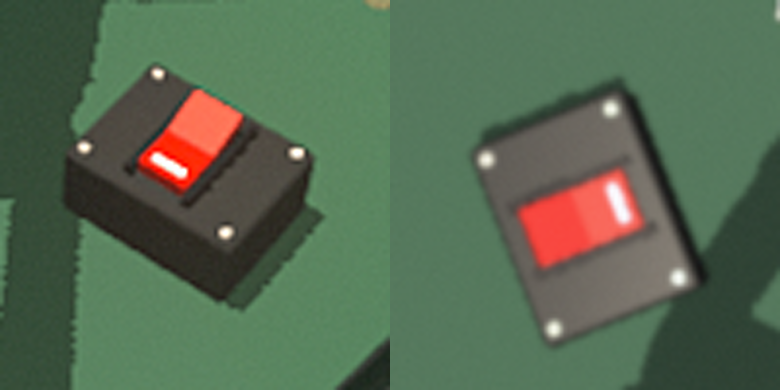

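The rocker has tipped over: its striped end (left crop ≈168,163) is now down and level with the box. Next is the blue key.

{"method": "apply_moves", "body": {
  "moves": [
    {"claw": 0, "dx": -0.06, "dy": 0, "dz": 1.2, "spin": 0},
    {"claw": 0, "dx": -0.06, "dy": 0, "dz": 1.9, "spin": 0},
    {"claw": 0, "dx": -0.06, "dy": 0, "dz": 2.0, "spin": 0},
    {"claw": 0, "dx": -0.06, "dy": 0, "dz": 2.1, "spin": 0},
    {"claw": 0, "dx": -0.06, "dy": 0, "dz": 2.2, "spin": 0},
    {"claw": 0, "dx": -0.06, "dy": 0, "dz": 2.3, "spin": 0},
    {"claw": 0, "dx": -0.06, "dy": 0, "dz": 2.35, "spin": 0},
    {"claw": 0, "dx": -0.06, "dy": 0, "dz": 2.4, "spin": 0},
    {"claw": 0, "dx": -0.06, "dy": 0, "dz": 2.44, "spin": 0},
    {"claw": 0, "dx": -0.06, "dy": 0, "dz": 2.44, "spin": 0},
    {"claw": 0, "dx": -0.06, "dy": 0, "dz": 2.44, "spin": 0}
  ]
}}

```text
clock: 5.92
ee_pos: [0.4997, -0.1298, 0.0719]
eef_rot: [0.001, 0.561, 0.828, 0.001]
contact_force: [-5.1, 6.5, 18.9]
opening: 0.004
grip_force: 9.3
```

{"method": "apply_moves", "body": {
  "moves": [
    {"claw": 0, "dx": 0, "dy": 0, "dz": -1.2, "spin": 0},
    {"claw": 0, "dx": 0, "dy": 0, "dz": -2.4, "spin": 0},
    {"claw": 0, "dx": -1.93, "dy": -1.41, "dz": -2.4, "spin": 0},
    {"claw": 0, "dx": -1.93, "dy": -1.41, "dz": -2.4, "spin": 0},
    {"claw": 0, "dx": -1.93, "dy": -1.41, "dz": -2.4, "spin": 0},
    {"claw": 0, "dx": -1.93, "dy": -1.41, "dz": -2.4, "spin": 0},
    {"claw": 0, "dx": -1.93, "dy": -1.41, "dz": -2.4, "spin": 0}
  ]
}}

```text
clock: 6.5
ee_pos: [0.4842, -0.1877, 0.1293]
eef_rot: [-0.0, 0.561, 0.828, 0.0]
contact_force: [0.6, 0.8, -0.2]
opening: 0.011
grip_force: 0.0
```

Run:
```python
from h import *
a=snapshot("scene");b=snapshot("top")
f=lambda i:cv2.resize(i,(390,390),interpolation=cv2.INTER_CUBIC)
cv2.imwrite("pics/e.png",np.hstack([f(a[150:250,80:180]),f(b[210:310,290:390])]))
s=r.get_state();print(s["ee_pos"],s["contact_force"])
```

```text
[ 0.48423256 -0.18711955  0.12913544] [ 0.40597383  0.94224629 -0.21075655]
```

View pics/e.png

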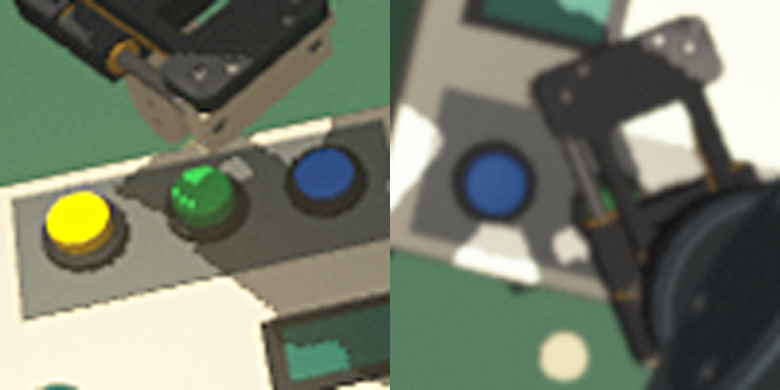

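The blue key (left crop ≈323,175) stays low in its collar, while green (203,190) and yellow (80,222) are up. The gripper is above green.

{"method": "apply_moves", "body": {
  "moves": [
    {"claw": 0, "dx": 0, "dy": 0, "dz": 1.2, "spin": 0},
    {"claw": 0, "dx": 0, "dy": 0, "dz": 1.9, "spin": 0},
    {"claw": 0, "dx": 0, "dy": 0, "dz": 2.0, "spin": 0},
    {"claw": 0, "dx": 0, "dy": 0, "dz": 2.1, "spin": 0},
    {"claw": 0, "dx": 0, "dy": 0, "dz": 2.2, "spin": 0},
    {"claw": 0, "dx": 0, "dy": 0, "dz": 2.3, "spin": 0},
    {"claw": 0, "dx": 0, "dy": 0, "dz": 2.35, "spin": 0},
    {"claw": 0, "dx": 0, "dy": 0, "dz": 2.4, "spin": 0},
    {"claw": 0, "dx": 0, "dy": 0, "dz": 2.42, "spin": 0},
    {"claw": 0, "dx": 0, "dy": 0, "dz": 2.42, "spin": 0},
    {"claw": 0, "dx": 0, "dy": 0, "dz": 2.42, "spin": 0}
  ]
}}

```text
clock: 7.52
ee_pos: [0.4847, -0.1878, 0.072]
eef_rot: [0.001, 0.561, 0.828, 0.0]
contact_force: [-7.2, 5.8, 21.6]
opening: 0.002
grip_force: 11.0
```

{"method": "apply_moves", "body": {
  "moves": [
    {"claw": 0, "dx": 0, "dy": 0, "dz": -1, "spin": 0},
    {"claw": 0, "dx": 0, "dy": 0, "dz": -2.5, "spin": 0},
    {"claw": 0, "dx": 0, "dy": 0, "dz": -4, "spin": 0},
    {"claw": 0, "dx": 4, "dy": 0, "dz": -5, "spin": 0},
    {"claw": 0, "dx": 6, "dy": 0, "dz": -5, "spin": 0},
    {"claw": 0, "dx": 6, "dy": 0, "dz": -5, "spin": 0},
    {"claw": 0, "dx": 6, "dy": 0, "dz": -5, "spin": 0},
    {"claw": 0, "dx": 6, "dy": 0, "dz": -5, "spin": 0},
    {"claw": 0, "dx": 6, "dy": 0, "dz": -5, "spin": 0},
    {"claw": 0, "dx": 6, "dy": 0, "dz": -5, "spin": 0}
  ]
}}

```text
clock: 8.35
ee_pos: [0.4295, -0.0494, 0.1945]
eef_rot: [0.001, 0.56, 0.828, 0.0]
contact_force: [0.1, 0.2, -0.4]
opening: 0.006
grip_force: 0.0
```

Run:
```python
from h import *
a=snapshot("scene")
cv2.imwrite("pics/f.png",cv2.resize(a[130:350,60:360],None,fx=2.6,fy=2.6,interpolation=cv2.INTER_CUBIC))
s=r.get_state();print(s["ee_pos"],s["contact_force"])
```

```text
[ 0.42948671 -0.04972531  0.19424871] [ 0.74646308 -1.34266783 -0.52005785]
```

View pics/f.png

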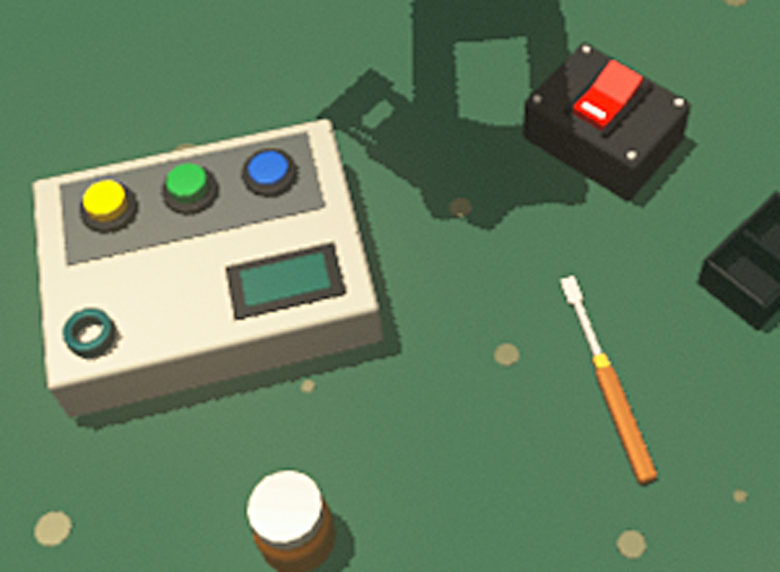

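The rocker is on (595,108), blue is down (268,168), green is back up (187,182), yellow is up (105,200), and the loose things have not moved. I'm handing the job in.

```bash
python3 -c "
from cell import ticket
print(ticket.job_done())"
```

```text
the job is handed in; nothing more can be done
None
```

The job is done and handed in: the rocker was tipped fully on, then blue was pressed and stayed in, then green was pressed and sprang back; the last picture shows yellow still up and the loose things in view unmoved.

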